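Match the set-up blocks and clamp the tube level

ROBOT

A 7-joint arm with a two-finger parallel gripper is mounted at the origin on the work surface. World frame = base frame: x ahead of the robot, y to its left, z up, the work surface at z = 0. Lengths are in mm, angles in rad, forces in N, time in s.
With the tool pointing down it reaches from about 400 to 850 mm from the base axis. Payload 4.5 kg.
Tool frame: the origin (TCP) lies on the mounting face of the last link; the fingertips stand env.tip_extent ahead of it and the grasp point (between the pads) lies 155 mm ahead of it (env.tip_extent is the distance from the TCP to the fingertips, in mm); z points along the fingers, y is the line along which they close (so a half turn about z gives the same grasp; the last joint's range is limited). The gripper opens to 85 mm and grips with 20 to 120 N. Pads are 22 mm wide; open, the fingers measure 114 mm over their backs; the gripper's body (76 mm by 85 mm) begins 54 mm behind the grasp point. The pads swing forward as they close: fully open they stand 13 mm farther back than shut.
Start: joints at [1.262, 0.689, -0.195, 1.565, 0.157, 0.902, -0.215], TCP at [210.102, -588.638, 404.717] pointing down, gripper open.
Joint ranges: [-3.01, 3.01], [-0.46, 2.08], [-1.47, 1.51], [0.13, 2.56], [-1, 4.14], [0.04, 2.09], [-2.66, 2.66]. Speed limits (rad/s): [2.57, 2.57, 3.14, 3.14, 3.14, 3.14, 3.14].

INTERFACE

Orientations are given as a 3x3 rotation matrix whose columns are the frame's x, y, z axes.
In Python, from workcell import env gives the robot as it stands.
- The arm moves only by the tool play_rows, never from a script. Its argument "rows" is a list that holds one entry, the list of rows, each a list of 4 numbers: the shift along the tool's x, y, z in mm, then the turn about the tool's z in rad. In form: [[[dx, dy, dz, twist], ...]]. A call has 1 to 12 rows; each row is the pose to reach, as a shift and turn from the pose commanded when the call began, along the tool's axes at that moment; what a row does not reach only later rows make up. A row lasts 1/8 s, in which the tool goes at most 62.5 mm and 10.7 degrees, less where a joint would pass 70% of its speed; a pose out of reach is approached as far as the arm can. A call with a gripper value outside its range is refused whole. "fingers" is the closure, from 0 (fully open) to 1 (shut), set as the call begins (left out, the last holds). The fingers move at their own pace and stop on an object; "squeeze" is the grip in N (left out, the last holds). Time passes only in rows, so rows that repeat a pose let the fingers close. It gives the time, the measured TCP pose, the force, the opening and the grip force at its end, in the units of the state.
- env.read_state(): the state, without advancing time (a new reading comes with each control period).
- env.get_image(name): name is "side" or "top"; returns (picture, depth): 400x640x3 uint8, blue, green, red; 400x640 float32, mm along the optical axis (not along the pixel's ray), 0 where there is no reading.
- env.get_calibration(name): a dict with "mtx" (3x3 intrinsics, pixels), "position" and "attitude" of the camera in the world. Camera axes: x right, y up, looking along -z (the intrinsics and any distortion apply to the point x, -y, -z); pixel columns grow to the right and rows downward; lengths in mm; the calibration is good to about 2 mm. A picture is of the moment at which its call begins. get_calibration takes no time and is no camera call.
- env.close_job(): hands the job in; it is judged then, once.
The state is a dict: "t": time; "joint_positions": joint angles; "dq": joint speeds; "effort": joint torques, N m; "ee_pos": TCP position; "tool_rot": TCP orientation; "force": force on the tool from outside, world axes, zero at the start; "ft_torque": the same for the moment, N m; "gripper_width": finger opening in mm; "grasp_force": force on a finger pad.
Only numpy, scipy, OpenCV 4.12 (cv2) and the standard library are available. Lean on these libraries where they do the work, as an engineer would, in place of code of your own. Each camera call takes 0.05 s, during which the arm holds its last target. There are 200 camera calls.

TASK

One set-up block already stands on the right-hand yellow outline (seen from the robot) of the clamping station: find the other block of its kind and stand it squarely on the empty left-hand outline, then lay the rectangular steel tube level across the pair, centred and square, and swing the red hold-down arm down until its pad rests on the tube. Leave the block that is already in place and everything else on the table where it is.

Things in the scene. Friction and masses are not known exactly. Their poses are not given: they have to be found in the camera images.
- station: Clamping station fixed to the table, at varying place and yaw: two yellow outlines painted flat on the table and a red clamp post, 36 x 58 mm in plan, 104 mm high, on a 75 x 80 x 12 mm foot. Origin on the table midway between the outlines; x points to the post, centred at x = 130 mm (foot 140); y from the right outline to the left one.
- seat_right (a point): Centre, at table height, of the right-hand outline (station y = -65 mm), 79 x 32 mm inside, long side along the station's x. One block of either kind (silver_a or blue_a) starts here, square with the station to about 2 degrees.
- seat_left (a point): Centre, at table height, of the left-hand outline (station y = +65 mm), same size and direction, empty at the start.
- silver_a: Bright steel block with rows of round holes, 75 x 28 x 50 mm high, 0.55 kg, standing on its 75 x 28 mm face. Origin at the centre of its underside, x along the 75 mm, y across the 28 mm, z up. Starts either on the right outline or to the left of the clamp post.
- silver_b: The other bright steel block with round holes, identical to silver_a, 75 x 28 x 50 mm high, standing upright somewhere to the left at any yaw. Origin at the centre of its underside, x along the 75 mm length, y across the 28 mm, z up.
- blue_a: Blue painted block with a dark slot in each side and a steel top edge, 75 x 28 x 65 mm high, 0.71 kg, standing on its 75 x 28 mm face. Origin at the centre of its underside, x along the 75 mm, y across the 28 mm, z up. On the right outline when silver_a is not, else to the left of the clamp post.
- blue_b: The other blue block, identical to blue_a, 75 x 28 x 65 mm high, standing upright somewhere to the left at any yaw. Origin at the centre of its underside, x along the 75 mm length, y across the 28 mm, z up.
- tube: The work: rectangular steel tube, light grey with dark ends and a white centre line, 200 mm long x 40 mm wide x 20 mm high, about 0.36 kg, lying flat on the table at the right. Origin at the centre of its underside, y along its length, x across the 40 mm, z up. It is alike either way round.
- clamp (a joint): Red hold-down arm, rad: 0 level (lower stop), 1.5 nearly upright. Starts raised (1.3 to 1.48), comes down towards the outlines; friction (0.35 N m) keeps it where it is left, 1 to 3 N at the grip move it. Turns about the station's y axis through clamp_hinge. The pad meets a tube lying on silver blocks at about 0.08, on blue ones at about 0.19.
- clamp_hinge (a point): Point on the arm's pivot axis: 130 mm along the station's x from its origin, 85 mm above the table.
- clamp_pad (a point): Centre of the underside of the arm's round black rubber pad (26 mm across). With the arm level it lies 130 mm from the pivot towards the outlines and 25 mm below the pivot.
- clamp_grip (a point): Middle of the arm's black cross grip: round bar 16 mm thick along station y, free from 12 to 76 mm left of the arm's centre plane (this point 46 mm). With the arm level it is 175 mm from the pivot towards the outlines and 20 mm above it. Can be pinched from above across its thickness and led along its arc; the pads slip round it.
- odd_block: Bystander: plain brass block, 75 x 28 x 36 mm high, that matches neither kind.
- pipe: Bystander: upright steel pipe stub, 50 mm across, 130 mm high, far right.
- tape: Bystander: black tape measure with a white disc on its sides, 70 x 34 x 62 mm high, standing at the far left.
- magnet: Bystander: flat red triangular welding magnet, about 105 x 112 x 18 mm, beyond the clamp post.

How it is judged (in metres and radians):
On the way, in this order (a step that is already met when the one before it is completed fails the run):
1. the matching block stands squarely on the left outline beside its mate, let go (((horizontal distance between silver_a and seat_right below 0.012 m and angle between the x axis of each of silver_a, silver_b and the x axis of station, either way round below 0.14 rad and angle between each of silver_a, silver_b's own z axis and vertical below 0.06 rad and height (world z) of each of silver_a, silver_b below 0.006 m and horizontal distance between silver_b and seat_left below 0.012 m and distance of each of blue_a, blue_b from where it was at the start of the episode below 0.03 m and contact force between the fingers and anything else below 0.1 N) or (horizontal distance between blue_a and seat_right below 0.012 m and angle between the x axis of each of blue_a, blue_b and the x axis of station, either way round below 0.14 rad and angle between each of blue_a, blue_b's own z axis and vertical below 0.06 rad and height (world z) of each of blue_a, blue_b below 0.006 m and horizontal distance between blue_b and seat_left below 0.012 m and distance of each of silver_a, silver_b from where it was at the start of the episode below 0.03 m and contact force between the fingers and anything else below 0.1 N))), for 0.2 s.
2. the tube lies level across the pair, centred and square, let go, with the arm still up (((horizontal distance between silver_a and seat_right below 0.012 m and angle between the x axis of each of silver_a, silver_b and the x axis of station, either way round below 0.14 rad and angle between each of silver_a, silver_b's own z axis and vertical below 0.06 rad and height (world z) of each of silver_a, silver_b below 0.006 m and horizontal distance between silver_b and seat_left below 0.012 m and distance of each of blue_a, blue_b from where it was at the start of the episode below 0.03 m and height (world z) of tube between 0.046 and 0.054 m and angle between tube's own z axis and vertical below 0.05 rad and angle between the y axis of tube and the y axis of station, either way round below 0.12 rad and x of tube in the frame of station between -0.012 and 0.012 m and y of tube in the frame of station between -0.02 and 0.02 m and contact force between the fingers and anything else below 0.1 N and value of joint clamp above 0.5 rad) or (horizontal distance between blue_a and seat_right below 0.012 m and angle between the x axis of each of blue_a, blue_b and the x axis of station, either way round below 0.14 rad and angle between each of blue_a, blue_b's own z axis and vertical below 0.06 rad and height (world z) of each of blue_a, blue_b below 0.006 m and horizontal distance between blue_b and seat_left below 0.012 m and distance of each of silver_a, silver_b from where it was at the start of the episode below 0.03 m and height (world z) of tube between 0.061 and 0.069 m and angle between tube's own z axis and vertical below 0.05 rad and angle between the y axis of tube and the y axis of station, either way round below 0.12 rad and x of tube in the frame of station between -0.012 and 0.012 m and y of tube in the frame of station between -0.02 and 0.02 m and contact force between the fingers and anything else below 0.1 N and value of joint clamp above 0.5 rad))), for 0.2 s.
At the end, for the whole second after the job is handed in: Matching blocks upright, each within 12 mm of its outline centre, square to 8 deg; tube at rest on both, level to 3 deg, square to 7, within 12 mm across and 20 mm along of the station centre; pad on the tube (3.5 mm) within 20 mm of its centre line; the other pair within 30 mm of its start (((horizontal distance between silver_a and seat_right below 0.012 m and angle between the x axis of each of silver_a, silver_b and the x axis of station, either way round below 0.14 rad and angle between each of silver_a, silver_b's own z axis and vertical below 0.06 rad and height (world z) of each of silver_a, silver_b below 0.006 m and horizontal distance between silver_b and seat_left below 0.012 m and distance of each of blue_a, blue_b from where it was at the start of the episode below 0.03 m and height (world z) of tube between 0.046 and 0.054 m and angle between tube's own z axis and vertical below 0.05 rad and angle between the y axis of tube and the y axis of station, either way round below 0.12 rad and x of tube in the frame of station between -0.012 and 0.012 m and y of tube in the frame of station between -0.02 and 0.02 m and z of clamp_pad in the frame of tube between 0.015 and 0.0235 m and x of clamp_pad in the frame of tube between -0.02 and 0.02 m and linear speed of tube below 0.02 m/s) or (horizontal distance between blue_a and seat_right below 0.012 m and angle between the x axis of each of blue_a, blue_b and the x axis of station, either way round below 0.14 rad and angle between each of blue_a, blue_b's own z axis and vertical below 0.06 rad and height (world z) of each of blue_a, blue_b below 0.006 m and horizontal distance between blue_b and seat_left below 0.012 m and distance of each of silver_a, silver_b from where it was at the start of the episode below 0.03 m and height (world z) of tube between 0.061 and 0.069 m and angle between tube's own z axis and vertical below 0.05 rad and angle between the y axis of tube and the y axis of station, either way round below 0.12 rad and x of tube in the frame of station between -0.012 and 0.012 m and y of tube in the frame of station between -0.02 and 0.02 m and z of clamp_pad in the frame of tube between 0.015 and 0.0235 m and x of clamp_pad in the frame of tube between -0.02 and 0.02 m and linear speed of tube below 0.02 m/s))); the robot touches nothing.
It fails at once if a bystander (odd block, pipe, tape measure or magnet) is moved more than 30 mm (distance of any of odd_block, pipe, tape, magnet from where it was at the start of the episode above 0.03 m).
It also fails if it takes over 72 s, if anything falls off the work surface, if the arm or the gripper's body presses on something with over 40 N, if the wrist force passes 120 N, or if a joint passes its speed limit or range.

## Working session

There is one attempt and no reset: what is moved stays moved. The work goes in short steps, Python scripts to look and compute and a tool call to move; the robot and the scene stay as the last step left them, time stands still between calls to the robot, and variables do not carry over. Pictures are saved under pics/ and viewed, at most 10 in all, crops included, and the job is handed in when it is done.

Besides the shell and the picture viewer there is one more tool, called after "Emit:" as a command line: name --argument value ..., lists and objects as JSON in quotes. play_rows: Moves the arm, as the interface text tells. Its arguments: {"type":"object","properties":{"rows":{"type":"array","items":{"type":"array","items":{"type":"array","items":{"type":"number"}}}},"fingers":{"type":"number"},"squeeze":{"type":"number"}},"required":["rows"]}

```bash
mkdir -p pics; cat > h.py <<'E'
import numpy as np, cv2
from workcell import env
def grab(n):
    im,d=env.get_image(n); c=env.get_calibration(n); return im,d,c
def pts(d,c):
    K=np.array(c["mtx"]);R=np.array(c["attitude"]);p=np.array(c["position"])
    v,u=np.mgrid[:d.shape[0],:d.shape[1]]
    X=np.stack([(u-K[0,2])/K[0,0]*d,-(v-K[1,2])/K[1,1]*d,-d],-1)
    return X@R.T+p
E
python3 - <<'E'
from h import *
s=env.read_state();print(s["t"],s["ee_pos"],s["tool_rot"],env.tip_extent,s["gripper_width"])
for n in("top","side"):
    im,d,c=grab(n);print(n,c);cv2.imwrite(f"pics/{n}0.png",im);np.savez(f"{n}0.npz",im=im,d=d)
    print((d>0).mean())
E
```

```text
0.0 [ 209.9502196  -588.31230676  403.85587681] [[ 9.41775688e-01  3.36240996e-01 -7.38682588e-04]
 [ 3.36241791e-01 -9.41774057e-01  1.75608699e-03]
 [-1.05203659e-04 -1.90221599e-03 -9.99998185e-01]] 173.4 85.25711343565901
top {'mtx': array([[436.54354444,   0.        , 316.02706662],
       [  0.        , 436.54354444, 202.74956679],
       [  0.        ,   0.        ,   1.        ]]), 'position': array([ 489.85483271,   36.78914287, 1029.76984159]), 'attitude': array([[-0.02741206,  0.98866992, -0.14758171],
       [-0.99960777, -0.02795825, -0.00162733],
       [-0.00573502,  0.14747922,  0.98904853]])}
0.995875
side {'mtx': array([[447.4495784 ,   0.        , 318.08413054],
       [  0.        , 447.4495784 , 193.56467882],
       [  0.        ,   0.        ,   1.        ]]), 'position': array([404.59774517, 628.90148801, 805.78881021]), 'attitude': array([[-0.95169079,  0.22797633, -0.20569745],
       [-0.30701631, -0.71753537,  0.62520715],
       [-0.00506277,  0.65815636,  0.75286425]])}
0.995734375
```

View pics/top0.png

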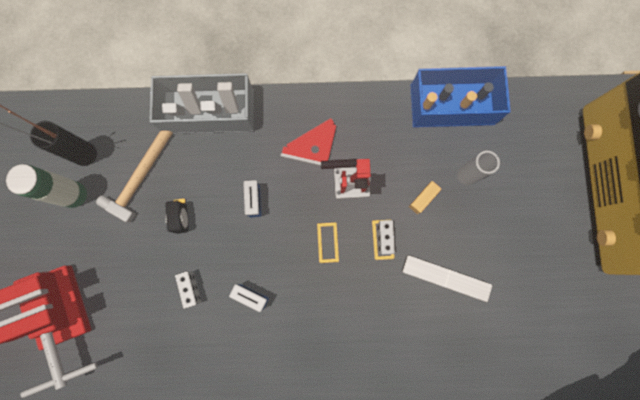

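View pics/side0.png

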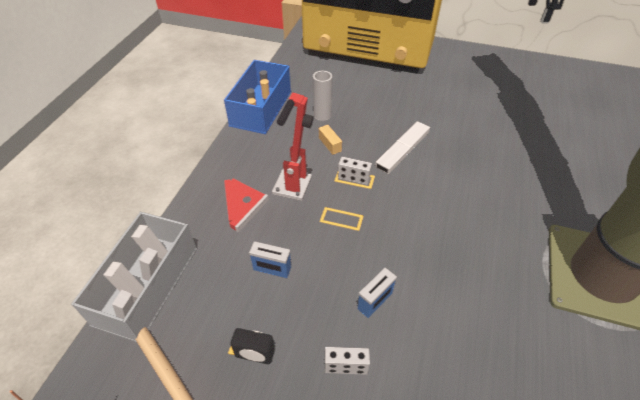

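The top view shows silver on the right outline (387,238), the other silver at (186,290), the empty outline at (328,242) and the tube at (447,278). The clamp is at (352,180), and the blue blocks are at (252,197) and (248,298).

```bash
cat >> h.py <<'E'
def proj(c,P):
    K=np.array(c["mtx"]);R=np.array(c["attitude"]);q=(np.asarray(P,float)-c["position"])@R
    q=q*[1,-1,-1]; w=q@K.T; return w[...,:2]/w[...,2:]
def ray(c,uv,z):
    K=np.array(c["mtx"]);R=np.array(c["attitude"]);p=np.array(c["position"])
    uv=np.atleast_2d(uv);r=np.c_[(uv[:,0]-K[0,2])/K[0,0],-(uv[:,1]-K[1,2])/K[1,1],-np.ones(len(uv))]@R.T
    return p+r*((z-p[2])/r[:,2])[:,None]
def rect(P):
    (cx,cy),(w,h),a=cv2.minAreaRect(P[:,:2].astype(np.float32))
    if w<h: w,h,a=h,w,a+90
    return np.round([cx,cy,w,h,(a+90)%180-90],1)
def top_rect(X,c,box,z0,tol,zt,mask=None):
    u0,v0,u1,v1=box
    m=abs(X[...,2]-z0)<tol
    if mask is not None:m&=mask
    b=np.zeros_like(m);b[v0:v1,u0:u1]=m[v0:v1,u0:u1]
    n,l,st,_=cv2.connectedComponentsWithStats(b.astype(np.uint8))
    k=1+np.argmax(st[1:,4]);m=l==k
    v,u=np.nonzero(m);P=ray(c,np.c_[u,v],zt)
    return rect(P),len(u),np.median(X[m][:,2]).round(1)
E
python3 - <<'E'
from h import *
R={}
for n in("top","side"):
    f=np.load(f"{n}0.npz");im,d=f["im"],f["d"];c=env.get_calibration(n);X=pts(d,c)
    tab=(X[...,2]<8)&(X[...,2]>-8); print(n,"tablez",np.median(X[tab][:,2]))
    hsv=cv2.cvtColor(im,cv2.COLOR_BGR2HSV)
    yel=(hsv[...,0]>15)&(hsv[...,0]<32)&(hsv[...,1]>110)&(abs(X[...,2])<8)
    B={"top":dict(L=(310,215,346,270),R=(365,212,400,266)),"side":dict(L=(312,200,372,236),R=(328,160,382,193))}[n]
    for k,b in B.items(): print(k,top_rect(X,c,b,0,8,0,yel))
    B={"top":dict(sa=(370,212,402,262,50),sb=(170,265,205,312,50),tube=(395,250,500,305,20)),
       "side":dict(sa=(330,150,382,195,50),sb=(318,340,378,380,50),tube=(370,118,440,175,20))}[n]
    for k,b in B.items(): print(k,top_rect(X,c,b[:4],b[4],7,b[4]))
    m=(hsv[...,0]<8)|(hsv[...,0]>172);m&=(hsv[...,1]>120)
    m&=(X[...,2]>30)&(X[...,0]>430)&(X[...,0]<800)&(abs(X[...,1])<250)
    P=X[m];print("red",len(P),P.min(0),P.max(0),np.median(P,0)); t=P[P[:,2]>150]; print("arm",t.mean(0) if len(t) else 0, P[np.argsort(-P[:,2])[:3]])
E
```

```text
top tablez 0.7293520810203518
L (array([549.3,  14. ,  92.3,  45.2,   1.6]), 322, np.float64(1.4))
R (array([ 553.1, -114.8,   92.1,   43.5,    2.5]), 181, np.float64(1.4))
sa (array([ 5.553e+02, -1.185e+02,  7.450e+01,  2.910e+01, -2.000e-01]), 433, np.float64(50.7))
sb (array([451.6, 330.4,  74.9,  30.1,  15.2]), 465, np.float64(50.7))
tube (array([ 459.5, -255. ,  201. ,   40.5,   68.9]), 1582, np.float64(20.7))
red 409 [489.85483271 -72.87424798  35.05281361] [ 693.97405825   36.78914287 1029.76984159] [664.33972443 -40.8243871  265.35514203]
arm [646.95451905 -36.77883488 335.00896461] [[ 489.85483271   36.78914287 1029.76984159]
 [ 489.85483271   36.78914287 1029.76984159]
 [ 489.85483271   36.78914287 1029.76984159]]
side tablez 1.3293089061676824
L (array([551.6,  14.8,  92.2,  45.2,   1.7]), 266, np.float64(2.1))
R (array([ 555.2, -115.1,   92.2,   44.5,    2.3]), 130, np.float64(2.2))
sa (array([ 555.9, -112.9,   75.6,   36.8,    1.2]), 329, np.float64(51.0))
sb (array([451.2, 335.7,  75.7,  30.9,  17.8]), 777, np.float64(51.1))
tube (array([ 459.9, -249.6,  208.5,   43.2,   69.4]), 925, np.float64(21.2))
red 1046 [649.46702863 -73.08076163  30.11122103] [700.21631439 -13.8923312  271.42179444] [670.27026979 -33.93346426 120.86504674]
arm [664.19974439 -37.2857636  227.9933029 ] [[679.57950759 -47.27766284 271.42179444]
 [677.77735015 -48.06344175 271.26901749]
 [679.57283507 -41.44770844 270.75174535]]
```

```bash
cat > go.py <<'E'
import sys
from h import *
# args: x y z yawdeg(of tool x) groups ; prints tool-frame rows
s=env.read_state();R=np.array(s["tool_rot"]);p=np.array(s["ee_pos"])
yaw=np.degrees(np.arctan2(R[1,0],R[0,0]))
print("t",s["t"],"p",p.round(1),"yaw",yaw.round(2),"zax",R[:,2].round(4),"w",round(s["gripper_width"],1),"F",np.round(s["force"],1),"g",round(s["grasp_force"],1))
a=np.array(sys.argv[1:],float).reshape(-1,4)
for w in a: print((R.T@(w[:3]-p)).round(1),"twist",np.radians(-((w[3]-yaw+180)%360-180)).round(4))
E
python3 go.py 480 -220 404 19.6  470 200 404 17 451.5 332.5 300 16.5 451.5 332.5 185 16.5
```

```text
t 0.1 p [ 210.  -588.4  404. ] yaw 19.64 zax [-7.0e-04  1.5e-03 -1.0e+00] w 85.2 F [-0.2  0.   0.1] g 0.0
[ 3.782e+02 -2.561e+02  3.000e-01] twist 0.0008
[ 509.9 -655.1    1. ] twist 0.0462
[ 537.1 -785.9  105.2] twist 0.0549
[ 537.1 -785.7  220.2] twist 0.0549
```

Emit:
play_rows --rows '[[[378,-256,0,0],[378,-256,0,0],[378,-256,0,0],[378,-256,0,0],[378,-256,0,0],[378,-256,0,0],[378,-256,0,0],[378,-256,0,0],[510,-655,0,0.046],[510,-655,0,0.046],[510,-655,0,0.046],[510,-655,0,0.046]]]' --fingers 0 --squeeze 60

```text
t: 1.6
ee_pos: [473.9, 30.4, 404.6]
tool_rot: [[0.957, 0.291, -0.0], [0.291, -0.957, -0.001], [-0.0, 0.001, -1.0]]
force: [1.2, 0.1, -0.4]
gripper_width: 85.2
grasp_force: 0.0
```

```bash
python3 go.py 470 200 404 17 451.5 332.5 300 16.5 451.5 332.5 185 16.5
```

```text
t 1.6 p [473.9  30.4 404.6] yaw 16.9 zax [-1.e-04 -8.e-04 -1.e+00] w 85.2 F [ 1.2  0.1 -0.4] g 0.0
[  45.6 -163.5    0.5] twist -0.0017
[  66.4 -295.7  104.4] twist 0.007
[  66.5 -295.8  219.4] twist 0.007
```

Emit:
play_rows --rows '[[[66,-295,60,0.007],[66,-295,60,0.007],[66,-295,60,0.007],[66,-295,60,0.007],[66,-295,60,0.007],[66,-295,104,0.007],[66,-295,130,0.007],[66,-295,130,0.007],[66,-295,130,0.007],[66,-295,130,0.007]]]'

```text
t: 2.85
ee_pos: [451.7, 330.8, 276.0]
tool_rot: [[0.959, 0.285, 0.002], [0.285, -0.959, 0.001], [0.002, -0.001, -1.0]]
force: [-1.6, -0.3, 0.3]
gripper_width: 85.4
grasp_force: 0.0
```

```bash
python3 go.py 451.5 332.5 185 16.5; python3 - <<'E'
from h import *
im,d,c=grab("side");cv2.imwrite("pics/s1.png",im)
X=pts(d,c);print(top_rect(X,c,(318,330,378,385),50,4,50))
g=ray(c,[[346,345]],50);print(g)
E
```

```text
t 2.85 p [451.7 330.8 276. ] yaw 16.56 zax [ 0.002   0.0014 -1.    ] w 85.4 F [-1.6 -0.3  0.3] g 0.0
[ 0.1 -1.6 91. ] twist 0.0011
(array([472.7, 341.5,  30.4,  29.8,  15.8]), 292, np.float64(50.9))
[[458.16206975 317.95322237  50.        ]]
```

View pics/s1.png

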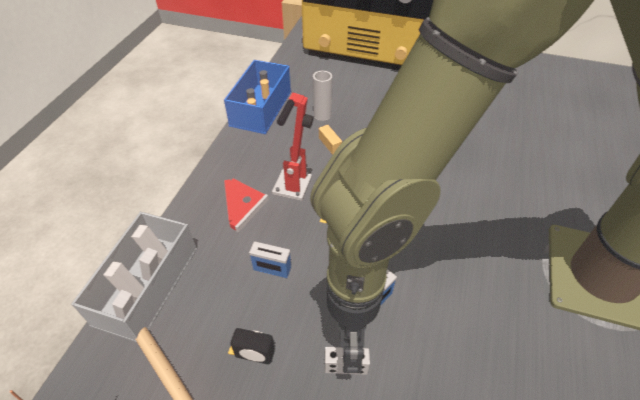

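The gripper is centred over the silver block (347,360) and nothing else is in its way. Next I descend and grip.

Emit:
play_rows --rows '[[[0,-1.5,40,0],[0,-1.5,70,0],[0,-1.5,91,0],[0,-1.5,91,0],[0,-1.5,91,0],[0,-1.5,91,0]]]'

```text
t: 3.65
ee_pos: [451.1, 332.5, 184.9]
tool_rot: [[0.958, 0.286, 0.002], [0.286, -0.958, 0.001], [0.002, -0.001, -1.0]]
force: [-0.7, -0.3, 0.2]
gripper_width: 85.3
grasp_force: 0.0
```

Emit:
play_rows --rows '[[[0,0,0,0],[0,0,0,0],[0,0,0,0],[0,0,0,0],[0,0,0,0],[0,0,0,0],[0,0,0,0],[0,0,0,0]]]' --fingers 1

```text
t: 4.65
ee_pos: [450.5, 332.9, 184.0]
tool_rot: [[0.958, 0.286, 0.0], [0.286, -0.958, 0.001], [0.001, -0.001, -1.0]]
force: [-2.0, 1.6, 5.3]
gripper_width: 27.3
grasp_force: 60.3
```

```bash
python3 go.py 451.5 332.5 270 16.5 551 14.7 270 1.8
```

```text
t 4.65 p [450.5 332.9 184. ] yaw 16.63 zax [ 3.0e-04  1.1e-03 -1.0e+00] w 27.3 F [-2.   1.6  5.3] g 60.3
[  0.9   0.5 -86. ] twist 0.0023
[  5.3 333.5 -86.3] twist 0.2589
```

Emit:
play_rows --rows '[[[0,0,-50,0],[0,0,-110,0],[0,0,-110,0],[3,100,-110,0.13],[5,200,-110,0.2],[5,280,-110,0.259],[5,333,-110,0.259],[5,333,-110,0.259],[5,333,-110,0.259],[5,333,-110,0.259],[5,333,-110,0.259],[5,333,-110,0.259]]]'

```text
t: 6.15
ee_pos: [550.0, 16.5, 293.1]
tool_rot: [[0.999, 0.034, -0.002], [0.034, -0.999, 0.001], [-0.002, -0.001, -1.0]]
force: [-0.1, 0.3, -5.0]
gripper_width: 27.4
grasp_force: 61.8
```

```bash
python3 go.py 550.7 14.7 200 1.8 550.7 14.7 184.7 1.8; python3 - <<'E'
from h import *
im,d,c=grab("top");cv2.imwrite("pics/t2.png",cv2.resize(im[130:330,200:480],None,fx=2.5,fy=2.5))
im,d,c=grab("side");cv2.imwrite("pics/s2.png",cv2.resize(im[60:300,180:480],None,fx=2.5,fy=2.5))
E
```

```text
t 6.15 p [550.   16.5 293.1] yaw 1.94 zax [-1.6e-03  9.0e-04 -1.0e+00] w 27.4 F [-0.1  0.3 -5. ] g 61.8
[ 0.8  1.9 93.1] twist 0.0025
[  0.8   1.9 108.4] twist 0.0025
```

View pics/s2.png

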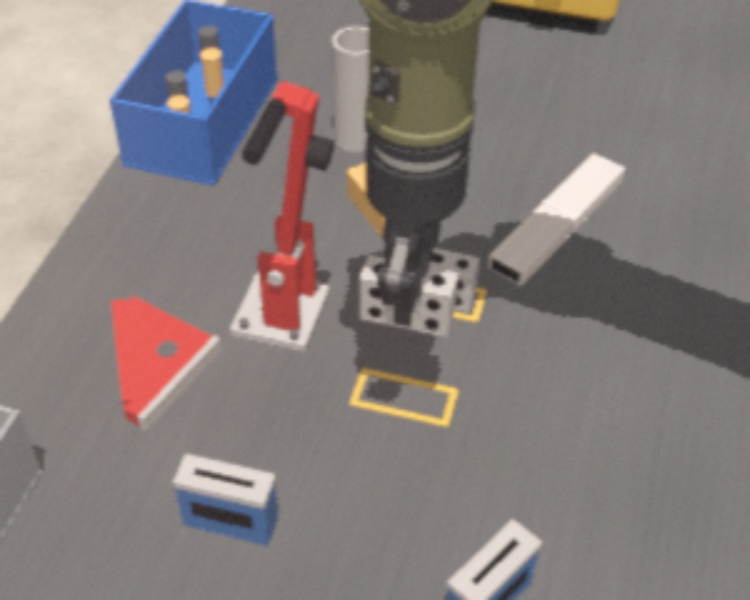

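The block is held over the outline and clear of the clamp grip at about (265,130). Next I lower and let go.

Emit:
play_rows --rows '[[[0.8,1.9,50,0.0025],[0.8,1.9,90,0.0025],[0.8,1.9,100,0.0025],[0.8,1.9,106,0.0025],[0.8,1.9,108,0.0025],[0.8,1.9,108.5,0.0025],[0.8,1.9,108.5,0.0025]]]'

```text
t: 7.12
ee_pos: [551.8, 12.7, 186.0]
tool_rot: [[1.0, 0.028, 0.002], [0.028, -1.0, 0.0], [0.002, -0.0, -1.0]]
force: [1.1, 0.5, -5.4]
gripper_width: 27.6
grasp_force: 61.5
```

Emit:
play_rows --rows '[[[0,0,0,0],[0,0,0,0],[0,0,0,0],[0,0,0,0],[0,0,0,0],[0,0,0,0]]]' --fingers 0

```text
t: 7.88
ee_pos: [551.4, 12.7, 185.1]
tool_rot: [[1.0, 0.028, -0.0], [0.028, -1.0, -0.0], [-0.0, 0.0, -1.0]]
force: [-0.3, -0.1, 0.5]
gripper_width: 85.6
grasp_force: 0.0
```

```bash
python3 go.py 550.7 14.7 310 1.8 460 -252 300 -21 460 -252 270 -21
```

```text
t 7.875 p [551.4  12.7 185.1] yaw 1.62 zax [-0.e+00 -1.e-04 -1.e+00] w 85.6 F [-0.3 -0.1  0.5] g 0.0
[  -0.7   -2.  -124.9] twist -0.0031
[ -98.9  262.  -114.8] twist 0.3948
[-98.9 262.  -84.8] twist 0.3948
```

Emit:
play_rows --rows '[[[0,0,-50,0],[0,0,-105,0],[0,0,-125,0],[-40,100,-125,0],[-60,160,-125,0],[-99,262,-125,0],[-99,262,-125,0],[-99,262,-125,0],[-99,262,-125,0]]]'

```text
t: 9.0
ee_pos: [458.3, -255.0, 310.1]
tool_rot: [[1.0, 0.022, -0.001], [0.022, -1.0, -0.002], [-0.001, 0.002, -1.0]]
force: [-0.2, 0.6, 0.2]
gripper_width: 85.1
grasp_force: 0.0
```

```bash
python3 go.py 460 -252 270 69.1 ; python3 - <<'E'
from h import *
print(env.read_state()["joint_positions"])
for n in("top","side"):
    im,d,c=grab(n);cv2.imwrite(f"pics/{n}3.png",im);X=pts(d,c)
    B={"top":dict(sa=(370,205,402,262,50),sb=(310,205,346,265,50),tube=(395,250,500,305,20)),
       "side":dict(sa=(330,150,382,195,50),sb=(310,185,375,238,50),tube=(370,118,440,175,20))}[n]
    for k,b in B.items(): print(n,k,*top_rect(X,c,b[:4],b[4],5,b[4]))
E
```

```text
t 9.0 p [ 458.3 -255.   310.1] yaw 1.27 zax [-9.0e-04 -1.6e-03 -1.0e+00] w 85.1 F [-0.2  0.6  0.2] g 0.0
[ 1.8 -3.  40.1] twist -1.1839
[ 0.50507404  0.70383107 -0.14054177  1.95751112  0.19659987  0.49340844
 -1.32474649]
top sa [ 5.553e+02 -1.184e+02  7.460e+01  2.910e+01 -1.000e-01] 429 50.6
top sb [552.4   9.9  74.6  27.9   1. ] 417 50.4
top tube [ 474.5 -216.3  118.2   40.    69.2] 728 20.6
side sa [ 5.560e+02 -1.136e+02  7.570e+01  3.480e+01 -3.000e-01] 317 51.1
side sb [553.1  15.5  75.7  34.7   1.2] 387 51.1
side tube [ 459.8 -250.6  206.6   42.5   69.4] 898 21.2
```

View pics/side3.png

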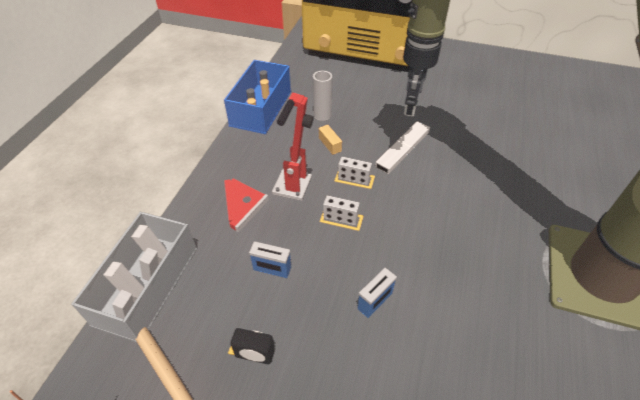

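Emit:
play_rows --rows '[[[2,-2.5,40,0.18],[2,-2.5,40,0.36],[2,-2.5,40,0.54],[2,-2.5,40,0.72],[2,-2.5,40,0.9],[2,-2.5,40,1.08],[2,-2.5,40,1.26],[2,-2.5,40,1.44],[2,-2.5,40,1.62],[2,-2.5,40,1.8],[2,-2.5,40,1.958],[2,-2.5,40,1.958]]]'

```text
t: 10.6
ee_pos: [462.8, -247.2, 270.0]
tool_rot: [[-0.346, -0.938, -0.0], [-0.938, 0.346, 0.001], [-0.001, 0.0, -1.0]]
force: [-0.1, 0.1, -0.2]
gripper_width: 85.4
grasp_force: 0.0
```

```bash
python3 go.py 459.7 -252.5 270 -110.8 459.7 -252.5 176 -110.8; python3 -c "
from h import *
print(env.read_state()['joint_positions'])"
```

```text
t 10.6 p [ 462.8 -247.2  270. ] yaw -110.26 zax [-0.e+00  9.e-04 -1.e+00] w 85.4 F [-0.1  0.1 -0.2] g 0.0
[ 6.   1.1 -0. ] twist 0.0095
[ 6.1  1.1 94. ] twist 0.0095
[ 0.21112296  0.80617247  0.32491165  1.9941386  -0.58291396  0.43329172
 -2.51557225]
```

Emit:
play_rows --rows '[[[6,1,40,0.01],[6,1,75,0.01],[6,1,94,0.01],[6,1,94,0.01],[6,1,94,0.01]]]'

```text
t: 11.22
ee_pos: [459.3, -254.3, 176.9]
tool_rot: [[-0.359, -0.933, 0.001], [-0.933, 0.359, -0.0], [-0.0, -0.001, -1.0]]
force: [0.4, -0.3, -0.3]
gripper_width: 85.5
grasp_force: 0.0
```

Emit:
play_rows --rows '[[[0,0,0,0],[0,0,0,0],[0,0,0,0],[0,0,0,0],[0,0,0,0],[0,0,0,0],[0,0,0,0]]]' --fingers 1 --squeeze 80

```text
t: 12.1
ee_pos: [459.0, -254.8, 177.2]
tool_rot: [[-0.36, -0.933, 0.001], [-0.933, 0.36, -0.0], [-0.0, -0.001, -1.0]]
force: [-0.6, 0.5, 8.1]
gripper_width: 38.0
grasp_force: 81.8
```

```bash
python3 go.py 459.7 -252.5 290 -110.8 552.3 -50.3 300 -88.2 552.3 -50.3 225.5 -88.2
```

```text
t 12.1 p [ 459.  -254.8  177.2] yaw -111.12 zax [ 1.3e-03 -5.0e-04 -1.0e+00] w 38.0 F [-0.6  0.5  8.1] g 81.8
[  -2.4    0.  -112.8] twist -0.0056
[-224.4  -13.5 -122.8] twist -0.4001
[-224.4  -13.4  -48.3] twist -0.4001
```

Emit:
play_rows --rows '[[[-2,0,-50,0],[-2,0,-100,0],[-2,0,-125,0],[-60,-4,-125,-0.1],[-110,-7,-125,-0.2],[-160,-10,-125,-0.3],[-224,-13.5,-125,-0.4],[-224,-13.5,-125,-0.4],[-224,-13.5,-125,-0.4],[-224,-13.5,-125,-0.4],[-224,-13.5,-125,-0.4]]]'

```text
t: 13.48
ee_pos: [551.6, -52.1, 301.3]
tool_rot: [[0.028, -1.0, -0.0], [-1.0, -0.028, -0.001], [0.001, 0.0, -1.0]]
force: [-0.1, -0.0, -2.7]
gripper_width: 38.4
grasp_force: 82.6
```

```bash
python3 go.py 552.3 -50.8 240 -88.2 552.3 -50.8 228 -88.2;  python3 - <<'E'
from h import *
im,d,c=grab("side");cv2.imwrite("pics/s4.png",cv2.resize(im[60:260,220:460],None,fx=2.5,fy=2.5))
E
```

```text
t 13.475 p [551.6 -52.1 301.3] yaw -88.38 zax [-4.e-04 -7.e-04 -1.e+00] w 38.4 F [-0.1 -0.  -2.7] g 82.6
[-1.3 -0.7 61.3] twist -0.0031
[-1.3 -0.7 73.3] twist -0.0031
```

View pics/s4.png

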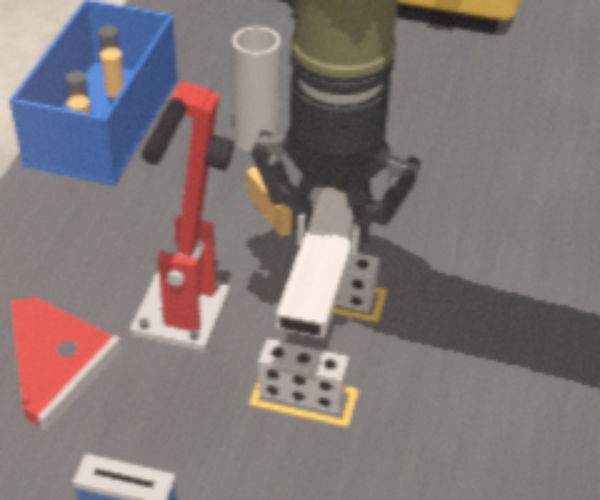

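```bash
python3 - <<'E'
from h import *
im,d,c=grab("side");X=pts(d,c)
for r in [(300,112,314,126),(276,98,294,124),(320,112,336,136),(290,92,306,106)]:
    P=X[r[1]:r[3],r[0]:r[2]].reshape(-1,3);P=P[(P[:,2]>80)&(P[:,0]<720)&(P[:,0]>480)]
    g=(P-[552.3,-50.3,0])@np.array([[.9995,-.03,0],[.03,.9995,0],[0,0,1]])
    print(r,len(g),np.percentile(g,[3,50,97],axis=0).round().tolist())
E
```

```text
(300, 112, 314, 126) 166 [[86.0, -5.0, 209.0], [98.0, 11.0, 223.0], [108.0, 15.0, 240.0]]
(276, 98, 294, 124) 217 [[117.0, 13.0, 261.0], [123.0, 50.0, 268.0], [131.0, 78.0, 271.0]]
(320, 112, 336, 136) 277 [[38.0, -11.0, 187.0], [50.0, 6.0, 221.0], [64.0, 12.0, 242.0]]
(290, 92, 306, 106) 184 [[99.0, -8.0, 259.0], [115.0, 7.0, 267.0], [128.0, 25.0, 270.0]]
```

Emit:
play_rows --rows '[[[-1.3,-0.7,30,-0.003],[-1.3,-0.7,55,-0.003],[-1.3,-0.7,65,-0.003],[-1.3,-0.7,70,-0.003],[-1.3,-0.7,73,-0.003],[-1.3,-0.7,73.5,-0.003],[-1.3,-0.7,73.5,-0.003]]]'

```text
t: 14.45
ee_pos: [553.0, -49.3, 228.1]
tool_rot: [[0.034, -0.999, 0.001], [-0.999, -0.034, -0.0], [0.0, -0.001, -1.0]]
force: [0.5, 0.0, -3.5]
gripper_width: 38.2
grasp_force: 82.4
```

```bash
python3 go.py
```

```text
t 14.45 p [553.  -49.3 228.1] yaw -88.04 zax [ 9.e-04 -2.e-04 -1.e+00] w 38.2 F [ 0.5  0.  -3.5] g 82.4
```

Emit:
play_rows --rows '[[[0,0,0.7,0],[0,0,1.3,0],[0,0,1.3,0]]]'

```text
t: 14.82
ee_pos: [552.9, -49.3, 227.2]
tool_rot: [[0.034, -0.999, 0.001], [-0.999, -0.034, 0.0], [-0.0, -0.001, -1.0]]
force: [-1.7, 1.0, 4.5]
gripper_width: 38.2
grasp_force: 83.6
```

Emit:
play_rows --rows '[[[0,0,0,0],[0,0,0,0],[0,0,0,0],[0,0,0,0]]]' --fingers 0.3

```text
t: 15.32
ee_pos: [552.8, -49.3, 226.3]
tool_rot: [[0.034, -0.999, 0.0], [-0.999, -0.034, -0.0], [0.0, -0.0, -1.0]]
force: [-0.1, 0.3, 0.4]
gripper_width: 60.1
grasp_force: 0.0
```

Emit:
play_rows --rows '[[[0,0,-30,0],[0,0,-60,0],[0,0,-110,0],[0,0,-160,0],[0,0,-210,0],[0,0,-230,0],[0,0,-230,0],[0,0,-230,0]]]'

```text
t: 16.32
ee_pos: [552.4, -48.9, 455.2]
tool_rot: [[0.034, -0.999, -0.002], [-0.999, -0.034, 0.0], [-0.001, 0.002, -1.0]]
force: [0.6, -1.3, -0.2]
gripper_width: 60.4
grasp_force: 0.0
```

```bash
python3 go.py;  python3 - <<'E'
from h import *
for n,b in(("top",(300,190,440,280)),("side",(310,120,400,230))):
    im,d,c=grab(n);X=pts(d,c)
    hsv=cv2.cvtColor(im,cv2.COLOR_BGR2HSV)
    print(top_rect(X,c,b,70,8,70))
    cv2.imwrite(f"pics/{n}5.png",cv2.resize(im[60:260,220:460],None,fx=2.5,fy=2.5))
    if n=="side":
        for r in [(276,98,294,124)]:
            P=X[r[1]:r[3],r[0]:r[2]].reshape(-1,3);P=P[(P[:,2]>80)&(P[:,0]<720)&(P[:,0]>480)]
            print(np.percentile(P,[3,50,97],axis=0).round().tolist())
E
```

```text
t 16.325 p [552.4 -48.9 455.2] yaw -88.03 zax [-2.2e-03  5.0e-04 -1.0e+00] w 60.4 F [ 0.6 -1.3 -0.2] g 0.0
(array([549.9,  13.8,  72.3,  40.1, -87.8]), 525, np.float64(70.5))
(array([552.4, -44.2, 207.7,  41.3, -87.5]), 1236, np.float64(71.2))
[[668.0, -34.0, 261.0], [674.0, 5.0, 269.0], [682.0, 31.0, 271.0]]
```

View pics/side5.png

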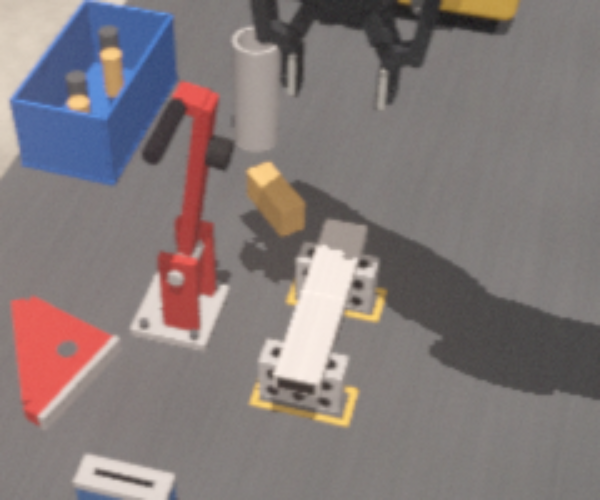

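The tube lies square across both blocks. Next is the clamp grip at about (165,130) in the crop: I go above it and straddle it.

```bash
python3 go.py 552 -49 480 -88.2 676 -0.4 480 -88.2 676 -0.4 416 -88.2
```

```text
t 16.425 p [552.4 -49.1 455. ] yaw -88.05 zax [-2.8e-03  3.0e-04 -1.0e+00] w 60.0 F [ 0.2 -0.3 -1.1] g 0.0
[ -0.1   0.5 -25. ] twist 0.0027
[ -44.5 -125.1  -25.3] twist 0.0027
[ -44.4 -125.3   38.6] twist 0.0027
```

Emit:
play_rows --rows '[[[0,0,-25,0.003],[0,0,-25,0.003],[-44,-125,-25,0.003],[-44,-125,-25,0.003],[-44,-125,-25,0.003],[-44,-125,-25,0.003],[-44,-125,-25,0.003],[-44,-125,-25,0.003]]]'

```text
t: 17.42
ee_pos: [675.3, -2.2, 482.2]
tool_rot: [[0.029, -1.0, 0.001], [-1.0, -0.029, 0.001], [-0.001, -0.001, -1.0]]
force: [-0.3, -0.5, 0.1]
gripper_width: 59.9
grasp_force: 0.0
```

```bash
python3 go.py 676 -0.4 416 -88.2;python3 - <<'E'
from h import *
im,d,c=grab("side");cv2.imwrite("pics/s6.png",cv2.resize(im[20:220,200:440],None,fx=2.5,fy=2.5))
E
```

```text
t 17.425 p [675.3  -2.2 482.2] yaw -88.35 zax [ 6.e-04  9.e-04 -1.e+00] w 59.9 F [-0.3 -0.5  0.1] g 0.0
[-1.7 -0.7 66.2] twist -0.0025
```

View pics/s6.png

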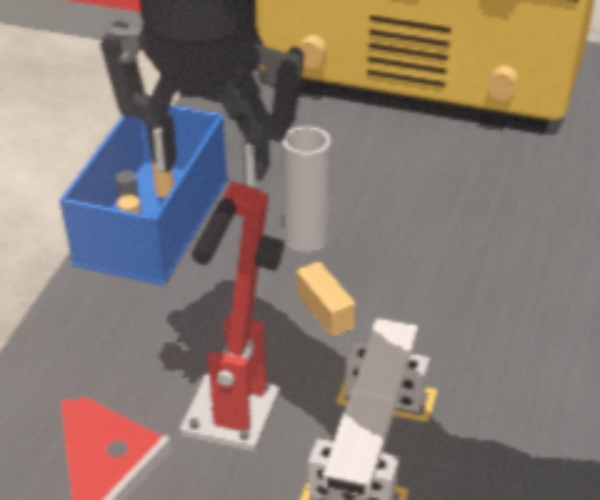

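The fingers straddle the cross grip at about (215,230). Next I descend and pinch.

Emit:
play_rows --rows '[[[-1.7,-0.7,25,0],[-1.7,-0.7,50,0],[-1.7,-0.7,66,0],[-1.7,-0.7,66,0],[-1.7,-0.7,66,0]]]'

```text
t: 18.1
ee_pos: [677.1, 0.3, 416.5]
tool_rot: [[0.031, -1.0, 0.002], [-1.0, -0.031, -0.001], [0.001, -0.002, -1.0]]
force: [-1.2, -0.0, 0.0]
gripper_width: 59.7
grasp_force: 0.0
```

Emit:
play_rows --rows '[[[0,0,0,0],[0,0,0,0],[0,0,0,0],[0,0,0,0],[0,0,0,0],[0,0,0,0],[0,0,0,0]]]' --fingers 1 --squeeze 25

```text
t: 18.98
ee_pos: [676.9, 0.6, 415.9]
tool_rot: [[0.031, -1.0, 0.001], [-1.0, -0.031, -0.0], [0.0, -0.001, -1.0]]
force: [-1.5, 1.1, 4.8]
gripper_width: 15.0
grasp_force: 24.5
```

```bash
cat > arc.py <<'E'
from h import *
s=env.read_state();p=np.array(s["ee_pos"]);R=np.array(s["tool_rot"])
g=lambda t:np.array([130-175*np.cos(t)+20*np.sin(t),85+175*np.sin(t)+20*np.cos(t)])
ex=np.array([.9995,.031,0])
sx=(p-[552.3,-50.3,0])@ex
ts=np.linspace(0.9,1.5,2000);th=ts[np.argmin([abs(g(t)[0]-sx) for t in ts])]
print("t",s["t"],"tcp",p.round(1),"sx",sx,"th",th,"gz exp tcp",g(th)[1]+155,"w",s["gripper_width"],s["grasp_force"],np.round(s["force"],1))
print("tool x",R[:,0].round(3))
for t in np.r_[np.arange(1.35,0.1,-.1),.1,.08,.06]:
    d=g(t)-g(th); w=d[0]*ex+[0,0,d[1]]; print(round(t,2),(R.T@w).round(1).tolist())
E
python3 arc.py
```

```text
t 18.975 tcp [6.769e+02 6.000e-01 4.159e+02] sx 126.09856015653712 th 1.4348674337168585 gz exp tcp 416.09599353468207 w 14.957423848628578 24.549216628074646 [-1.5  1.1  4.8]
tool x [ 0.031 -1.     0.   ]
1.35 [-0.0, 14.9, 1.0]
1.25 [-0.0, 32.3, 3.7]
1.15 [-0.0, 49.3, 8.2]
1.05 [-0.0, 65.8, 14.3]
0.95 [-0.0, 81.6, 22.1]
0.85 [-0.0, 96.6, 31.4]
0.75 [-0.0, 110.5, 42.1]
0.65 [-0.0, 123.3, 54.2]
0.55 [-0.0, 134.9, 67.5]
0.45 [-0.0, 145.0, 81.9]
0.35 [-0.0, 153.7, 97.2]
0.25 [-0.0, 160.8, 113.3]
0.15 [-0.0, 166.2, 130.1]
0.1 [-0.0, 168.3, 138.6]
0.08 [-0.0, 169.0, 142.1]
0.06 [-0.0, 169.7, 145.5]
```

Emit:
play_rows --rows '[[[0,6.5,0.1,0],[0,15,1,0],[0,32,3.7,0],[0,49,8,0],[0,66,14,0],[0,82,22,0],[0,97,31,0],[0,110.5,42,0],[0,123,54,0],[0,135,67.5,0],[0,145,82,0],[0,145,82,0]]]'

```text
t: 20.48
ee_pos: [531.2, -3.4, 332.3]
tool_rot: [[0.031, -1.0, -0.002], [-1.0, -0.031, -0.0], [0.0, 0.002, -1.0]]
force: [3.1, -0.5, -5.2]
gripper_width: 14.7
grasp_force: 24.9
```

```bash
sed -i 's/linspace(0.9,1.5/linspace(0.0,1.5/' arc.py; python3 arc.py
```

```text
t 20.475 tcp [531.2  -3.4 332.3] sx -19.661834842790995 th 0.4419709854927464 gz exp tcp 332.92953828779093 w 14.722271779416864 24.94633823633194 [ 3.1 -0.5 -5.2]
tool x [ 0.031 -1.     0.   ]
1.35 [0.0, -130.6, -82.5]
1.25 [0.0, -113.3, -79.7]
1.15 [0.0, -96.2, -75.2]
1.05 [0.0, -79.8, -69.0]
0.95 [0.0, -64.0, -61.2]
0.85 [0.0, -49.1, -51.8]
0.75 [0.0, -35.1, -41.1]
0.65 [0.0, -22.4, -28.9]
0.55 [0.0, -10.9, -15.6]
0.45 [0.0, -0.7, -1.2]
0.35 [-0.0, 7.9, 14.2]
0.25 [-0.0, 14.9, 30.3]
0.15 [-0.0, 20.3, 47.0]
0.1 [-0.0, 22.4, 55.6]
0.08 [-0.0, 23.1, 59.1]
0.06 [-0.0, 23.7, 62.5]
```

Tracking the arc well. Next is the rest of the arc, slowing near the tube.

Emit:
play_rows --rows '[[[0,4,7,0],[0,8,14,0],[0,15,30,0],[0,18,39,0],[0,20.3,47,0],[0,22,53,0],[0,22.4,55.6,0],[0,22.8,57.5,0],[0,23,58.5,0],[0,23,58.5,0]]]'

```text
t: 21.72
ee_pos: [508.8, -4.3, 274.8]
tool_rot: [[0.031, -1.0, -0.001], [-1.0, -0.031, 0.0], [-0.0, 0.001, -1.0]]
force: [0.9, 3.4, 0.4]
gripper_width: 15.3
grasp_force: 26.7
```

```bash
python3 arc.py | sed -n '1p;15,$p'
```

```text
t 21.725 tcp [508.8  -4.3 274.8] sx -42.068099906827875 th 0.10130065032516258 gz exp tcp 277.59477926422556 w 15.283715376324897 26.676637530326843 [0.9 3.4 0.4]
0.15 [-0.0, -2.0, -8.3]
0.1 [0.0, 0.0, 0.2]
0.08 [0.0, 0.8, 3.7]
0.06 [0.0, 1.4, 7.1]
```

Emit:
play_rows --rows '[[[0,0.2,1,0],[0,0.3,2,0],[0,0.4,2.5,0],[0,0.4,2.5,0]]]'

```text
t: 22.22
ee_pos: [508.3, -4.4, 272.2]
tool_rot: [[0.031, -1.0, -0.001], [-1.0, -0.031, 0.0], [-0.0, 0.001, -1.0]]
force: [-0.6, 4.3, 0.7]
gripper_width: 15.1
grasp_force: 26.8
```

```bash
python3 arc.py | sed -n '1p'
```

```text
t 22.225 tcp [508.3  -4.4 272.2] sx -42.53445642976968 th 0.08854427213606804 gz exp tcp 275.39665853604447 w 15.14630761341985 26.82315230369568 [-0.6  4.3  0.7]
```

Emit:
play_rows --rows '[[[0,0.2,1,0],[0,0.2,2,0],[0,0.3,2.5,0],[0,0.3,2.5,0]]]'

```text
t: 22.72
ee_pos: [507.9, -4.6, 271.2]
tool_rot: [[0.031, -1.0, 0.0], [-1.0, -0.031, 0.002], [-0.002, -0.0, -1.0]]
force: [-3.9, 6.2, 17.5]
gripper_width: 15.2
grasp_force: 28.3
```

```bash
python3 arc.py | sed -n '1p'; python3 - <<'E'
from h import *
im,d,c=grab("side");cv2.imwrite("pics/s7.png",cv2.resize(im[100:250,230:430],None,fx=4,fy=4))
E
```

```text
t 22.725 tcp [507.9  -4.6 271.2] sx -42.933556709859594 th 0.07728864432216108 gz exp tcp 273.45234530940076 w 15.164016458776684 28.296042680740356 [-3.9  6.2 17.5]
```

View pics/s7.png

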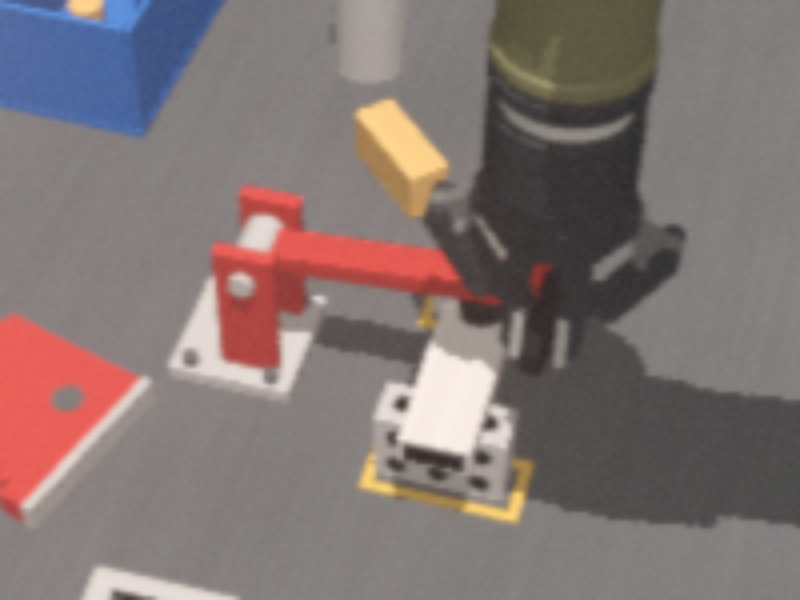

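The pad touches the tube (17.5 N up). I release and retreat straight up.

Emit:
play_rows --rows '[[[0,0,0,0],[0,0,0,0],[0,0,0,0],[0,0,0,0],[0,0,0,0]]]' --fingers 0.4

```text
t: 23.4
ee_pos: [508.3, -4.7, 269.8]
tool_rot: [[0.031, -1.0, -0.0], [-1.0, -0.031, -0.0], [0.0, 0.0, -1.0]]
force: [0.3, 0.4, 0.1]
gripper_width: 51.4
grasp_force: 0.0
```

Emit:
play_rows --rows '[[[0,0,-15,0],[0,0,-40,0],[0,0,-90,0],[0,0,-140,0],[0,0,-190,0],[0,60,-200,0],[0,110,-200,0],[0,110,-200,0]]]'

```text
t: 24.4
ee_pos: [394.2, -8.5, 470.3]
tool_rot: [[0.028, -1.0, -0.004], [-1.0, -0.028, 0.004], [-0.004, 0.003, -1.0]]
force: [0.7, 0.6, -0.1]
gripper_width: 51.1
grasp_force: 0.0
```

```bash
python3 go.py; python3 - <<'E'
from h import *
f=lambda P:((P-[552.3,-50.3,0])@np.array([[.9995,-.031,0],[.031,.9995,0],[0,0,1]])).round(1)
for n in("side","top"):
    im,d,c=grab(n);X=pts(d,c)
    b=(310,120,400,230) if n=="side" else (300,190,440,280)
    print(n,"tube",top_rect(X,c,b,70,5,70))
    hsv=cv2.cvtColor(im,cv2.COLOR_BGR2HSV)
    m=((hsv[...,0]<8)|(hsv[...,0]>172))&(hsv[...,1]>120)
    S=(X-[552.3,-50.3,0])@np.array([[.9995,-.031,0],[.031,.9995,0],[0,0,1]])
    m&=(S[...,0]>-45)&(S[...,0]<95)&(abs(S[...,1])<11)&(S[...,2]>75)&(S[...,2]<130)
    P=S[m]; print("arm red",len(P), np.polyfit(P[:,0],P[:,2],1) if len(P)>20 else "")
    cv2.imwrite(f"pics/{n}8.png",cv2.resize(im[100:250,230:430],None,fx=4,fy=4))
E
```

```text
t 24.4 p [394.2  -8.5 470.3] yaw -88.39 zax [-0.0036  0.0039 -1.    ] w 51.1 F [ 0.7  0.6 -0.1] g 0.0
side tube (array([551. ,  -0.7, 115.2,  40.3, -87.5]), 675, np.float64(71.1))
arm red 391 [ -0.14004421 106.71384664]
top tube (array([550.3,   4.1,  91.7,  39.9, -87.8]), 750, np.float64(70.6))
arm red 667 [ -0.13448242 105.75962814]
```

View pics/side8.png

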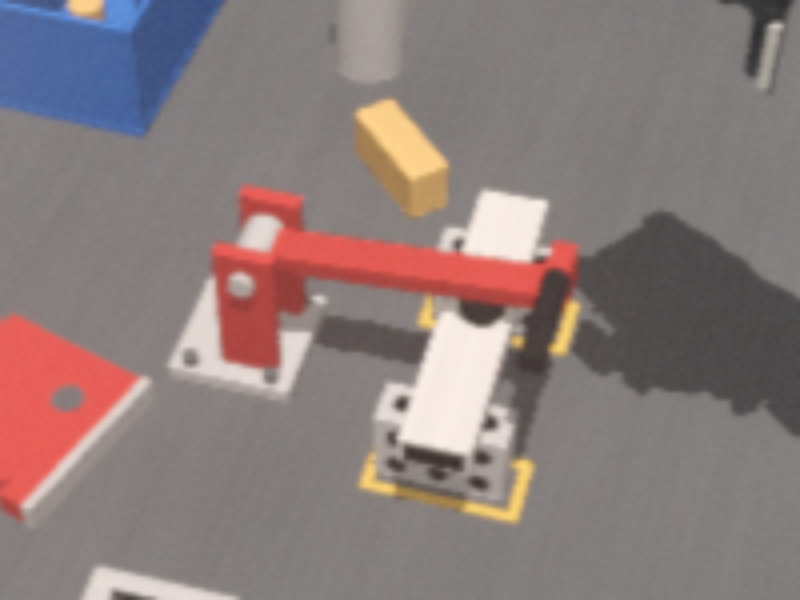

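The pad rests on the tube across its width, and the tube and blocks are still square. I'm handing the job in.

```bash
python3 -c "
from workcell import env
print(env.close_job())"
```

```text
the job is handed in; nothing more can be done
None
```

I handed the job in at about 24 s of the 72 s allowed; `close_job` returned no verdict. The second silver block stands on the left outline, about 3 mm off centre by the camera. The tube lies across the pair, and the red arm is down with its pad on the tube (17.5 N on contact) and the gripper clear.

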